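# Reorder the tee and the elbow at the fittings counter

### The arm

A 6-joint arm with a two-finger parallel gripper is mounted at the origin on the work surface. World frame = base frame: x ahead of the robot, y to its left, z up, the work surface at z = 0. Lengths are in m, angles in degrees, forces in N, time in s.
With the tool pointing down it reaches from about 0.4 to 0.825 m from the base axis. Payload 7 kg.
Tool frame: the origin (TCP) lies midway between the tips of the shut fingers; the grasp point (between the pads) lies ctrl.grasp_offset behind it (ctrl.grasp_offset is the distance from the TCP to the grasp point, in m); z points along the fingers, y is the line along which they close (so a half turn about z gives the same grasp; the last joint's range is limited). The gripper opens to 88 mm and grips with 3 to 60 N. Pads are 19 mm wide; open, the fingers measure 130 mm over their backs; the gripper's body (78 mm by 193 mm) begins 47 mm behind the grasp point.
Start: joints at [91.45, 20.546, 0.682, 0, -70.136, -16.507], TCP at [0.175, 0.652, 0.227] pointing down, gripper open.
Joint ranges: [-176.03, 176.03], [-82.01, 121.73], [-58.28, 71.71], [-173.87, 95.51], [-174.79, -0.11], [-173.66, 173.66]. Speed limits (degrees/s): [136.94, 136.94, 172.46, 180, 180, 180].

### API

Orientations are given as [roll, pitch, yaw] about the fixed x, y, z axes, in that order (R = Rz(yaw) Ry(pitch) Rx(roll)).
In Python, from plant import ctrl gives the robot as it stands. The module is installed in compiled form; this text tells all that it offers.
- The arm moves only by the tool send_rows, never from a script. Its argument "increments" is a list that holds one entry, the list of rows, each a list of 4 numbers: the shift along the world's x, y, z normalised to -1 to 1, where 1 is 0.2 m, then the turn about the world's z normalised to -1 to 1, where 1 is 1.5 rad. In form: [[[x, y, z, roll], ...]]. A call has 1 to 12 rows; each row is the pose to reach, as a shift and turn from the pose commanded when the call began; what a row does not reach only later rows make up. A row lasts 1/8 s, in which the tool goes at most 62.5 mm and 10.7 degrees, less where a joint would pass 70% of its speed; a pose out of reach is approached as far as the arm can. A call with a number of a shift or a turn outside -1 to 1 is refused whole. A call with a gripper value outside its range is refused whole. "jaw" is the opening, from 0 (shut) to 1 (fully open), set as the call begins (left out, the last holds). The fingers move at their own pace and stop on an object; the grip force is fixed at half the most. Time passes only in rows, so rows that repeat a pose let the fingers close. It gives the time, the measured TCP pose, the force, the opening and the grip force at its end, in the units of the state.
- ctrl.get_obs(): the state, without advancing time (a new reading comes with each control period).
- ctrl.snapshot(name): name is "side" or "top" or "wrist"; returns the picture (384x512x3 uint8, red, green, blue); there is no depth.
- ctrl.calibration(name): a dict with "mtx" (3x3 intrinsics, pixels), "eye" and "attitude" of the camera in the world. Camera axes: x right, y up, looking along -z (the intrinsics and any distortion apply to the point x, -y, -z); pixel columns grow to the right and rows downward; lengths in m; the calibration is good to about 2 mm. A picture is of the moment at which its call begins: read the wrist's pose just before it. calibration takes no time and is no camera call; for the wrist camera it gives the pose at the moment of the call.
- ctrl.close_job(): hands the job in; it is judged then, once.
Trained networks look in the newest picture that a camera, given by its name, has taken for a name from the list of things; names that differ only in an ending like _2 or _b are one class to them, and where a whole thing is asked for, a point or a joint stands for the part that bears it (a point fixed in the world has none). Each returns a list of dicts, best first, with "conf" (0 to 1); they miss things now and then, are a little off and sometimes report something else, mostly with a low value. They report only what shows in the picture. A call takes as long as a camera call. They do not tell look-alikes from the thing itself.
- ctrl.trace(thing, camera): "mask" (384x512 bool, what is visible of it) and "bbox" ([left, top, right, bottom] in pixels, round what is visible of it).
- ctrl.spot_point(thing, camera): "pixel" ([row, column] in pixels: a listed point, or the origin of a listed thing).
The state is a dict: "clock": time; "joint_pos": joint angles; "qvel": joint speeds; "tau": joint torques, N m; "tool_pos": TCP position; "orientation": TCP orientation; "force": force on the tool from outside, world axes, zero at the start; "moment": the same for the moment, N m; "opening": finger opening in m; "gripper_force": force on a finger pad.
Only numpy, scipy, OpenCV 4.12 (cv2) and the standard library are available. Lean on these libraries where they do the work, as an engineer would, in place of code of your own. Each camera call takes 0.05 s, during which the arm holds its last target. There are 200 camera calls.

### The job

Four stock bins on the fittings counter are down to their last piece, and each has a reorder button in front of it. With the fingertips, gently press the button of the bin with the T-shaped pipe tee fully down and let it spring back up, then do the same with the button of the bin with the L-shaped elbow. Do not press the buttons of the flange and the ball valve, leave all the fittings and the other loose things where they are, and finish clear of everything.

Things in the scene. Friction and masses are not known exactly. Their poses are not given: they have to be found in the camera images.
- tee_bin: fixed blue stock bin holding the tee; all four bins are alike: 150 mm deep (x), 105 mm wide (y), 60 mm high, floor 4 mm, low 28 mm lip in front. Origin under the middle of the bin, x axis from its front to its back. In front of the lip, centred 104 mm from the origin along the bin's -x, a grey stub 50 x 50 mm and 26 mm high carries the bin's reorder button
- tee_button_top (a point): centre of the top face of the button of the tee bin, 50 mm above the counter when up. A round white cap 32 mm across in a black housing 48 mm across whose rim is 38 mm above the counter; it is pressed straight down. This point goes down with the cap
- tee_button (a joint): travel of that button in m: 0 up, 0.008 fully down. A spring button: about 1.5 N starts it, about 5 N brings it fully down, and it springs back when let go
- tee: the T-shaped bronze pipe fitting: a straight run 80 mm long with a third leg out of its middle, lying flat, three collared mouths 42 mm across, 42 mm high; loose in its bin, origin at its underside; leave it alone
- elbow_bin: fixed blue stock bin holding the elbow; all four bins are alike: 150 mm deep (x), 105 mm wide (y), 60 mm high, floor 4 mm, low 28 mm lip in front. Origin under the middle of the bin, x axis from its front to its back. In front of the lip, centred 104 mm from the origin along the bin's -x, a grey stub 50 x 50 mm and 26 mm high carries the bin's reorder button
- elbow_button_top (a point): centre of the top face of the button of the elbow bin, 50 mm above the counter when up. A round white cap 32 mm across in a black housing 48 mm across whose rim is 38 mm above the counter; it is pressed straight down. This point goes down with the cap
- elbow_button (a joint): travel of that button in m: 0 up, 0.008 fully down. A spring button: about 1.5 N starts it, about 5 N brings it fully down, and it springs back when let go
- elbow: the L-shaped bronze pipe fitting: two legs at a right angle, each 48 mm from the corner, lying flat, collared mouths 42 mm across, 42 mm high; loose in its bin, origin at its underside; leave it alone
- flange_bin: fixed blue stock bin holding the flange; all four bins are alike: 150 mm deep (x), 105 mm wide (y), 60 mm high, floor 4 mm, low 28 mm lip in front. Origin under the middle of the bin, x axis from its front to its back. In front of the lip, centred 104 mm from the origin along the bin's -x, a grey stub 50 x 50 mm and 26 mm high carries the bin's reorder button
- flange_button_top (a point): centre of the top face of the button of the flange bin, 50 mm above the counter when up. A round white cap 32 mm across in a black housing 48 mm across whose rim is 38 mm above the counter; it is pressed straight down. This point goes down with the cap
- flange_button (a joint): travel of that button in m: 0 up, 0.008 fully down. A spring button: about 1.5 N starts it, about 5 N brings it fully down, and it springs back when let go
- flange: a bronze flange: a square plate 66 x 66 x 8 mm with one short round tail standing up from it, 50 mm high; loose in its bin, origin at its underside; leave it alone
- valve_bin: fixed blue stock bin holding the valve; all four bins are alike: 150 mm deep (x), 105 mm wide (y), 60 mm high, floor 4 mm, low 28 mm lip in front. Origin under the middle of the bin, x axis from its front to its back. In front of the lip, centred 104 mm from the origin along the bin's -x, a grey stub 50 x 50 mm and 26 mm high carries the bin's reorder button
- valve_button_top (a point): centre of the top face of the button of the valve bin, 50 mm above the counter when up. A round white cap 32 mm across in a black housing 48 mm across whose rim is 38 mm above the counter; it is pressed straight down. This point goes down with the cap
- valve_button (a joint): travel of that button in m: 0 up, 0.008 fully down. A spring button: about 1.5 N starts it, about 5 N brings it fully down, and it springs back when let go
- valve: a bronze ball valve: a straight body 70 mm long with a steel lever bar 85 mm long on top, 59 mm high; loose in its bin, origin at its underside; leave it alone
- coupling: loose bronze tube 30 mm across, 36 mm high, standing on the counter next to the tee bin's button (centre 61 mm to the -y side of the button, along the bin's y); origin at its underside; a bystander
- reducer: loose bronze stepped fitting 30 mm across, 38 mm high, standing next to the elbow bin's button in the same way; origin at its underside; a bystander
- plug: loose bronze plug 30 mm across, 28 mm high, standing next to the flange bin's button in the same way; origin at its underside; a bystander
- sealant: loose closed bottle 44 mm across, 100 mm high, at the left of the counter; origin at its underside; a bystander
- tape_roll: loose white roll 60 mm across, 20 mm high, lying flat behind the bins; origin at its underside; a bystander
- wrench: loose steel wrench 180 mm long lying at the right of the counter; origin at its underside; a bystander
Mind the look-alikes: they are no part of the job. Leave any green look-alike of the elbow_bin alone.

How it is judged:
By the outcome, as a careful person would: the job done as asked, in the order asked, and still so for the second after the job is handed in, with the robot touching nothing.
It also fails if it takes over 38 s, if anything falls off the work surface, if the arm or the gripper's body presses on something with over 40 N, if the wrist force passes 120 N, or if a joint passes its speed limit or range.

## Working session

There is one attempt and no reset: what is moved stays moved. The work goes in short steps, Python scripts to look and compute and a tool call to move; the robot and the scene stay as the last step left them, time stands still between calls to the robot, and variables do not carry over. Pictures are saved under pics/ and viewed, at most 10 in all, crops included, and the job is handed in when it is done.

Besides the shell and the picture viewer there is one more tool, called after ">>>" as name(argument=value, ...) on one line, values as JSON. send_rows: Moves the arm, as the interface text tells. Its arguments: {"type":"object","properties":{"increments":{"type":"array"},"jaw":{"type":"number"}},"required":["increments"]}

```bash
mkdir -p pics
cat > h.py <<'E'
import numpy as np, cv2
from plant import ctrl
def ray(cam,row,col):
    c=ctrl.calibration(cam); K=np.array(c["mtx"])
    p=np.linalg.solve(K,[col,row,1]); R=np.array(c["attitude"])
    return np.array(c["eye"]),R@np.array([p[0],-p[1],-p[2]])
def onz(cam,row,col,z):
    e,d=ray(cam,row,col); return e+d*(z-e[2])/d[2]
def save(cam,n):
    im=ctrl.snapshot(cam); cv2.imwrite(f"pics/{n}.png",im[:,:,::-1]); return im
E
python3 - <<'E'
from h import *
np.set_printoptions(precision=4,suppress=True)
for c in ("top","side"):
    print(c,ctrl.calibration(c)); save(c,c+"1")
    for t in ("tee","elbow","flange","valve"):
        for s in ("_button_top",""):
            for d in ctrl.spot_point(t+s,c):
                r,k=d["pixel"]
                print(c,t+s,round(d["conf"],2),np.round([r,k]),onz(c,r,k,.05 if s else .004))
print(ctrl.get_obs())
a,b=[cv2.imread(f"pics/{c}1.png") for c in ("top","side")]
E
```

```text
top {'mtx': array([[452.6477,   0.    , 261.2407],
       [  0.    , 452.6477, 197.3265],
       [  0.    ,   0.    ,   1.    ]]), 'eye': array([ 0.4494, -0.0043,  1.3874]), 'attitude': array([  6.3162,  -0.5412, -90.5665])}Traceback (most recent call last):
  File "<stdin>", line 9, in <module>
  File "h.py", line 8, in onz
    e,d=ray(cam,row,col); return e+d*(z-e[2])/d[2]
                                              ~^^^
IndexError: invalid index to scalar variable.
```

View pics/top1.png

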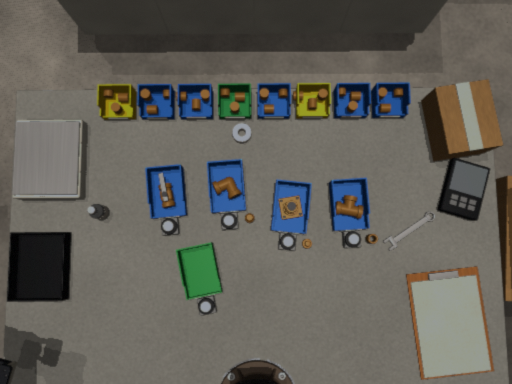

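The top view shows four blue bins: the valve at about row 190, column 167, the elbow at (187,227), the flange at (208,290) and the tee at (207,349). Their buttons are at about (226,169), (221,229), (241,288) and (239,352). A green empty look-alike bin is at (270,200) with its button at (306,206). The bins at the back have no buttons.

```bash
sed -i 's/R=np.array(c\["attitude"\])/R=Rotation.from_euler("xyz",c["attitude"],degrees=True).as_matrix()/; 1a from scipy.spatial.transform import Rotation' h.py
python3 - <<'E'
from h import *
np.set_printoptions(precision=4,suppress=True)
for c in ("top","side"):
    save(c,c+"2")
    for t in ("tee","elbow","flange","valve"):
        for s in ("_button_top",""):
            for d in ctrl.spot_point(t+s,c):
                r,k=d["pixel"]
                print(c,t+s,round(d["conf"],2),np.round([r,k]),onz(c,r,k,.05 if s else .004)[:2])
o=ctrl.get_obs();print({k:o[k] for k in("clock","tool_pos","orientation","force","opening")})
E
```

```text
top tee_button_top 0.47 [240. 355.] [ 0.4694 -0.2945]
top tee_button_top 0.29 [207. 290.] [ 0.5668 -0.1023]
top tee 0.96 [205. 346.] [ 0.5769 -0.2787]
top elbow_button_top 0.6 [305. 205.] [0.2864 0.1462]
top elbow_button_top 0.5 [218. 229.] [0.5366 0.0781]
top elbow 0.7 [191. 228.] [0.6216 0.0847]
top elbow 0.54 [205. 289.] [ 0.5785 -0.103 ]
top flange_button_top 0.49 [242. 289.] [ 0.4649 -0.0988]
top flange 0.76 [205. 291.] [ 0.5782 -0.1101]
top flange 0.55 [231. 410.] [ 0.4941 -0.4739]
top valve_button_top 0.5 [223. 164.] [0.5234 0.269 ]
top valve 0.56 [198. 170.] [0.6028 0.2623]
side tee_button_top 0.6 [274. 263.] [ 0.4639 -0.289 ]
side tee 0.57 [270. 294.] [ 0.5673 -0.274 ]
side elbow_button_top 0.63 [201. 146.] [0.2779 0.162 ]
side elbow_button_top 0.4 [190. 227.] [0.5305 0.0997]
side elbow 0.56 [194. 256.] [0.631  0.0908]
side flange_button_top 0.56 [213. 240.] [ 0.5175 -0.0272]
side flange_button_top 0.42 [231. 231.] [ 0.4614 -0.0913]
side flange 0.57 [233. 266.] [ 0.5716 -0.0995]
side valve_button_top 0.74 [256. 238.] [ 0.4347 -0.1967]
side valve_button_top 0.46 [168. 204.] [0.5124 0.2524]
side valve_button_top 0.2 [195. 254.] [0.5958 0.0314]
side valve 0.75 [169. 228.] [0.6086 0.2745]
{'clock': 1.0, 'tool_pos': array([0.1754, 0.6518, 0.2266]), 'orientation': array([-179.9967,    0.0006,  -15.0567]), 'force': array([ 0.3286, -0.493 , -0.6828]), 'opening': 0.08765492633612518}
```

View pics/side2.png

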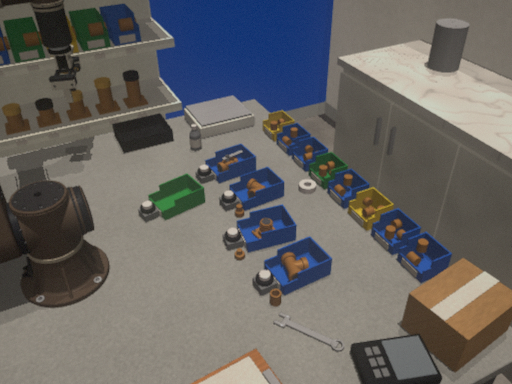

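The side view shows the tee bin nearest the camera at about (270,294), with its button at (276,264). The elbow bin is at (188,257) with its button at (197,229). The green look-alike is at (196,176) with its button at (207,149).

For the tee, the candidates in the top view are the bin items at (207,349), (187,227), (208,290) and (190,167). For the elbow they are the same bins, plus the green bin's button at (306,206). I choose the tee at (207,349) and the elbow at (187,227), and will check both in a close crop while locating the caps.

Run:
```python
from h import *
np.set_printoptions(precision=4,suppress=True)
T=cv2.imread("pics/top2.png");S=cv2.imread("pics/side2.png")
def cap(im,r,c,cam):
    w=14;p=im[r-w:r+w+1,c-w:c+w+1].astype(int);m=((p.min(2)>130)&(p.max(2)-p.min(2)<40)).astype(np.uint8)
    n,l,st,ce=cv2.connectedComponentsWithStats(m); i=1+st[1:,4].argmax()
    x,y=ce[i]+[c-w,r-w]; print(cam,st[i],(y,x),onz(cam,y,x,.05)[:2]); return y,x
for nm,a,b in(("tee",(239,352),(278,264)),("elbow",(221,229),(197,229))):
    P=cap(T,*a,"top");Q=cap(S,*b,"side")
    e1,d1=ray("top",*P);e2,d2=ray("side",*Q)
    t=np.linalg.lstsq(np.c_[d1,-d2],e2-e1,rcond=None)[0]
    print(nm,e1+d1*t[0],e2+d2*t[1])
a=cv2.resize(T[150:260,195:385],None,fx=4,fy=4,interpolation=2)
cv2.imwrite("pics/crop1.png",a)
```

```text
top [11  9 10 10 72] (np.float64(238.625), np.float64(353.375)) [ 0.4724 -0.2889]
side [ 9  4 11 11 88] (np.float64(273.4318181818182), np.float64(264.1363636363636)) [ 0.4688 -0.2872]
tee [ 0.4724 -0.2888  0.0505] [ 0.4687 -0.2874  0.0502]
top [ 9  9  9  9 67] (np.float64(220.0), np.float64(228.11940298507463)) [0.5308 0.0801]
side [ 9  5  9  8 52] (np.float64(192.28846153846155), np.float64(227.6153846153846)) [0.5269 0.0857]
elbow [0.5306 0.0799 0.0533] [0.5254 0.0817 0.0531]
```

View pics/crop1.png

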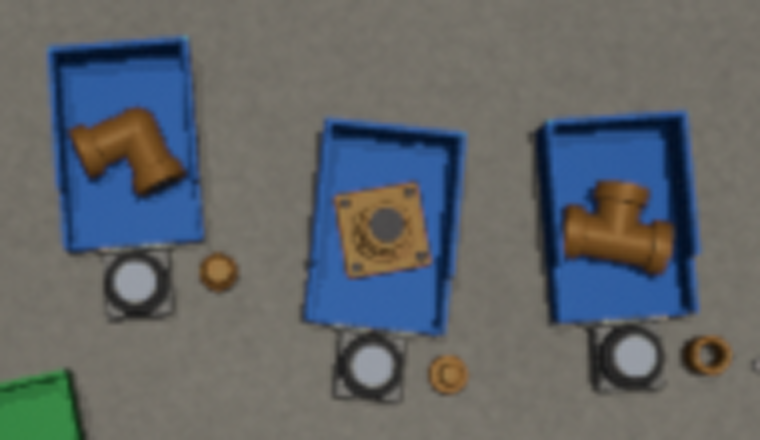

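The crop shows the elbow on the left, the flange in the middle and the T-shaped tee on the right. That puts the tee button at crop pixel (357,632) and the elbow button at (284,136). The caps are at about (0.471,-0.288) and (0.529,0.081) with tops at 0.050. I'll travel at 0.227 m with the jaws shut.

>>> send_rows(increments=[[[0.2, -0.2, 0, 0.04], [0.4, -0.4, 0, 0.08], [0.6, -0.6, 0, 0.12], [0.8, -0.8, 0, 0.175], [1, -1, 0, 0.175], [1, -1, 0, 0.175]]], jaw=0)

```text
clock: 1.75
tool_pos: [0.3775, 0.4492, 0.227]
orientation: [-180.0, -0.0, -0.2]
force: [-0.2, 0.0, -0.8]
opening: 0.0333
gripper_force: 0.0
```

>>> send_rows(increments=[[[0.12, -0.25, 0, 0], [0.25, -0.5, 0, 0], [0.37, -0.75, 0, 0], [0.5, -1, 0, 0], [0.5, -1, 0, 0]]])

```text
clock: 2.38
tool_pos: [0.4763, 0.2495, 0.2268]
orientation: [-180.0, -0.0, -0.2]
force: [0.6, 0.3, -0.5]
opening: 0.0004
gripper_force: 0.0
```

>>> send_rows(increments=[[[0, -0.25, 0, 0], [0, -0.5, 0, 0], [0, -0.75, 0, 0], [0, -1, 0, 0], [0, -1, 0, 0]]])

```text
clock: 3.0
tool_pos: [0.4751, 0.0504, 0.2268]
orientation: [-180.0, -0.0, -0.2]
force: [-0.4, 0.7, -0.3]
opening: 0.0006
gripper_force: 0.0
```

>>> send_rows(increments=[[[0, -0.25, 0, 0], [0, -0.5, 0, 0], [0, -0.75, 0, 0], [0, -1, 0, 0], [0, -1, 0, 0]]])

```text
clock: 3.62
tool_pos: [0.4758, -0.1495, 0.2263]
orientation: [180.0, 0.0, -0.2]
force: [-0.2, 0.4, -0.2]
opening: 0.0005
gripper_force: 0.0
```

>>> send_rows(increments=[[[0, -0.25, 0, 0], [0, -0.45, -0.2, 0], [-0.02, -0.7, -0.4, 0], [-0.02, -0.7, -0.6, 0], [-0.02, -0.7, -0.6, 0], [-0.02, -0.7, -0.6, 0]]])

```text
clock: 4.38
tool_pos: [0.473, -0.2873, 0.108]
orientation: [180.0, -0.1, 0.1]
force: [0.5, -0.4, 0.5]
opening: 0.0005
gripper_force: 0.0
```

Run:
```python
from h import *
np.set_printoptions(precision=4,suppress=True)
print(ctrl.calibration("wrist"))
a=save("wrist","w1");b=save("side","s3");c=save("top","t3")
im=np.hstack([a[:,:,::-1],cv2.resize(b[190:310,200:290,::-1],(288,384))]);cv2.imwrite("pics/c3.png",im)
for d in ctrl.spot_point("tee_button_top","wrist"): print(d,onz("wrist",*d["pixel"],.05))
print(ctrl.get_obs()["tool_pos"])
```

```text
{'mtx': array([[311.5489,   0.    , 256.0196],
       [  0.    , 311.5489, 190.055 ],
       [  0.    ,   0.    ,   1.    ]]), 'eye': array([ 0.5424, -0.2875,  0.2667]), 'attitude': array([-14.9148,  -0.0522, -89.9034])}
{'pixel': [207.5, 264.1], 'conf': 0.6} [ 0.4712 -0.2941  0.05  ]
[ 0.4727 -0.2877  0.1084]
```

View pics/c3.png

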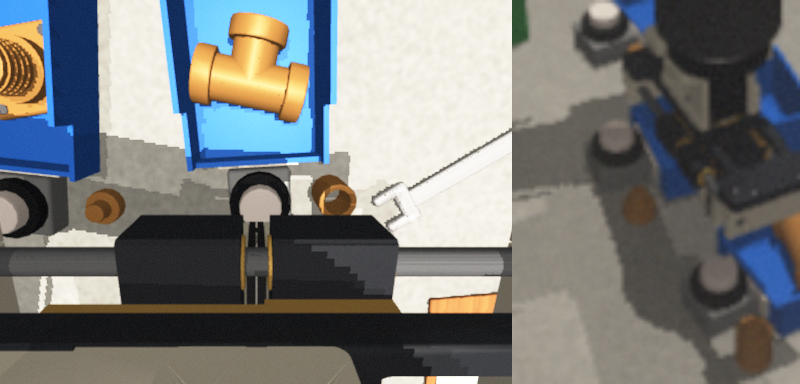

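The wrist view shows the tee in the bin ahead. Its button cap is centred at about column 262, row 205, just beyond the shut fingers at column 258, so I'll shift 2 mm towards -y. I'll go down slowly and watch the force.

>>> send_rows(increments=[[[-0.005, -0.01, -0.1, 0], [-0.005, -0.01, -0.2, 0], [-0.005, -0.01, -0.26, 0], [-0.005, -0.01, -0.27, 0], [-0.005, -0.01, -0.27, 0], [-0.005, -0.01, -0.27, 0]]])

```text
clock: 5.32
tool_pos: [0.4709, -0.2903, 0.0533]
orientation: [180.0, -0.1, -0.0]
force: [0.6, -0.1, -0.2]
opening: 0.0002
gripper_force: 0.0
```

>>> send_rows(increments=[[[0, 0, -0.01, 0], [0, 0, -0.02, 0], [0, 0, -0.03, 0], [0, 0, -0.03, 0], [0, 0, -0.03, 0]]])

```text
clock: 5.95
tool_pos: [0.4706, -0.2903, 0.0467]
orientation: [180.0, -0.0, -0.0]
force: [1.0, -0.4, 2.9]
opening: 0.0003
gripper_force: 1.4
```

>>> send_rows(increments=[[[0, 0, -0.007, 0], [0, 0, -0.014, 0], [0, 0, -0.02, 0], [0, 0, -0.02, 0], [0, 0, -0.02, 0]]])

```text
clock: 6.58
tool_pos: [0.4707, -0.2903, 0.0427]
orientation: [180.0, -0.0, -0.0]
force: [1.4, 1.2, 4.7]
opening: 0.0007
gripper_force: 2.3
```

>>> send_rows(increments=[[[0, 0, -0.005, 0], [0, 0, -0.008, 0], [0, 0, -0.008, 0], [0, 0, -0.008, 0]]])

```text
clock: 7.08
tool_pos: [0.4707, -0.2903, 0.0421]
orientation: [180.0, -0.1, 0.0]
force: [-2.1, 1.4, 15.1]
opening: 0.0005
gripper_force: 7.5
```

The force rose to 15 N with the TCP stopped at 0.042, so the button bottomed out. I'll lift and move to the elbow button.

>>> send_rows(increments=[[[0, 0, 0.05, 0], [0, 0, 0.15, 0], [0, 0, 0.35, 0], [0, 0, 0.55, 0], [0, 0.25, 0.55, 0], [0, 0.5, 0.55, 0], [0, 0.75, 0.55, 0], [0, 1, 0.55, 0], [0, 1, 0.55, 0]]])

```text
clock: 8.2
tool_pos: [0.4694, -0.0877, 0.1506]
orientation: [-180.0, 0.1, 0.2]
force: [1.1, 0.2, 0.2]
opening: 0.0005
gripper_force: 0.0
```

>>> send_rows(increments=[[[0.1, 0.25, 0, 0], [0.2, 0.5, 0, 0], [0.29, 0.75, -0.05, 0], [0.29, 0.855, -0.15, 0], [0.29, 0.855, -0.22, 0], [0.29, 0.855, -0.22, 0], [0.29, 0.855, -0.22, 0]]])

```text
clock: 9.07
tool_pos: [0.5284, 0.0797, 0.1074]
orientation: [180.0, -0.0, -0.1]
force: [-0.2, -1.2, -1.3]
opening: 0.0002
gripper_force: 0.0
```

Run:
```python
from h import *
np.set_printoptions(precision=4,suppress=True)
a=save("wrist","w2");b=save("side","s4");c=save("top","t4")
for r,k in((207.,262.),): pass
im=np.hstack([a[:,:,::-1],cv2.resize(b[230:310,220:280,::-1],(288,384))]);cv2.imwrite("pics/c4.png",im)
for d in ctrl.spot_point("elbow_button_top","wrist"): print(d,onz("wrist",*d["pixel"],.05))
print(ctrl.get_obs()["tool_pos"],ctrl.get_obs()["force"],onz("wrist",205,256,.05),onz("wrist",205,266,.05))
```

```text
{'pixel': [202.2, 255.6], 'conf': 0.7} [0.5313 0.0803 0.05  ]
[0.5287 0.0804 0.1077] [ 0.0397 -0.1773 -1.0726] [0.5292 0.08   0.05  ] [0.5292 0.0727 0.05  ]
```

View pics/c4.png

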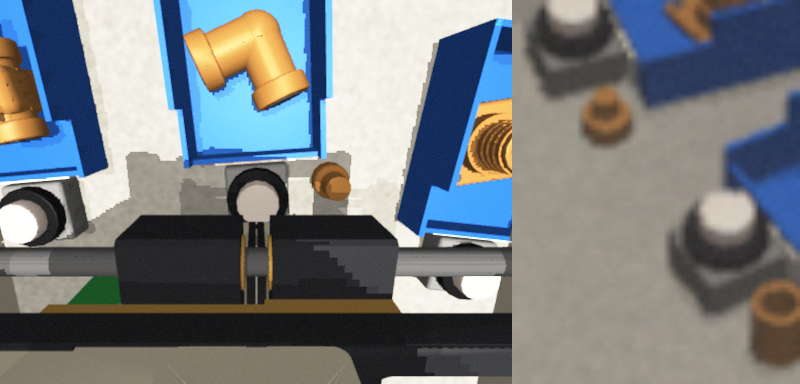

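The wrist view shows the elbow in the bin ahead, with its cap centred at column 258, row 203, in line with the fingers. The side crop on the right shows the tee button up again and the coupling still in place. I'll press the elbow button the same way.

>>> send_rows(increments=[[[0, 0, -0.1, 0], [0, 0, -0.2, 0], [0, 0, -0.26, 0], [0, 0, -0.272, 0], [0, 0, -0.282, 0], [0, 0, -0.292, 0], [0, 0, -0.302, 0], [0, 0, -0.31, 0], [0, 0, -0.317, 0], [0, 0, -0.322, 0], [0, 0, -0.322, 0], [0, 0, -0.322, 0]]])

```text
clock: 10.78
tool_pos: [0.5288, 0.081, 0.0428]
orientation: [-180.0, -0.0, -0.0]
force: [0.8, 0.3, 4.6]
opening: 0.0004
gripper_force: 2.3
```

>>> send_rows(increments=[[[0, 0, -0.005, 0], [0, 0, -0.008, 0], [0, 0, -0.008, 0], [0, 0, -0.008, 0]]])

```text
clock: 11.28
tool_pos: [0.5289, 0.081, 0.0421]
orientation: [-180.0, -0.1, 0.0]
force: [-2.5, -0.2, 14.7]
opening: 0.0003
gripper_force: 7.6
```

It bottomed out as before. Lifting clear.

>>> send_rows(increments=[[[0, 0, 0.05, 0], [0, 0, 0.15, 0], [0, 0, 0.35, 0], [0, 0, 0.6, 0], [0, 0, 0.8, 0], [0, 0, 0.95, 0], [0, 0, 0.95, 0], [0, 0, 0.95, 0]]])

```text
clock: 12.28
tool_pos: [0.5273, 0.0805, 0.2299]
orientation: [180.0, 0.1, -0.0]
force: [-0.6, -0.1, -0.5]
opening: 0.0002
gripper_force: 0.0
```

Run:
```python
from h import *
b=save("side","s5")
im=np.hstack([cv2.resize(b[150:310,130:330,::-1],(800,600))]);cv2.imwrite("pics/c5.png",im)
o=ctrl.get_obs();print(o["tool_pos"],o["force"],o["clock"],abs(np.array(o["qvel"])).max())
```

```text
[0.52729172 0.08049751 0.22958819] [-0.92884929  0.25463353 -1.02358642] 12.325 0.4913257954612031
```

View pics/c5.png

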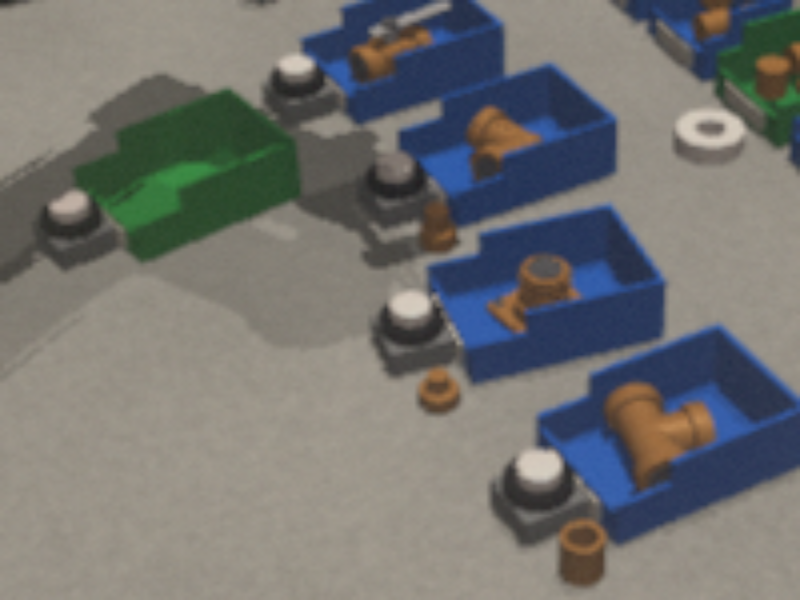

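All the caps are up, including the tee's at (465,538) and the elbow's at (165,395), and nothing has been disturbed. I'm handing it in.

```bash
python3 -c "
from plant import ctrl
print(ctrl.close_job())"
```

```text
the job is handed in; nothing more can be done
None
```

I pressed the tee button fully down and then the elbow button (about 15 N each); both sprang back up, nothing else was seen to move, and the job was handed in at about 12 s with the arm clear.

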